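# Refit the deburring head and snap its hub cap home

### The arm

A 6-joint arm with a two-finger parallel gripper is mounted at the origin on the work surface. World frame = base frame: x ahead of the robot, y to its left, z up, the work surface at z = 0. Lengths are in m, angles in rad, forces in N, time in s.
With the tool pointing down it reaches from about 0.3 to 0.775 m from the base axis. Payload 14.6 kg.
Tool frame: the origin (TCP) lies at the very end of the fingers, on their centre line; the grasp point (between the pads) lies 19 mm behind it (ctrl.grasp_offset is the distance from the TCP to the grasp point, in m); z points along the fingers, y is the line along which they close (so a half turn about z gives the same grasp; the last joint's range is limited). The gripper opens to 94 mm and grips with 3 to 60 N. Pads are 16 mm wide; open, the fingers measure 119 mm over their backs; the gripper's body (75 mm by 177 mm) begins 78 mm behind the grasp point.
Start: joints at [1.249, 0.3, 1.521, -0, 1.321, -0.067], TCP at [0.139, 0.532, 0.205] pointing down, gripper open.
Joint ranges: [-3.03, 3.03], [-0.79, 2.21], [0.23, 2.52], [-1.04, 4.18], [0, 3.07], [-2.55, 2.55]. Speed limits (rad/s): [2.22, 2.22, 2.57, 3.14, 3.14, 3.14].

### API

Orientations are given as [roll, pitch, yaw] about the fixed x, y, z axes, in that order (R = Rz(yaw) Ry(pitch) Rx(roll)).
In Python, from station import ctrl gives the robot as it stands.
- The arm moves only by the tool step_arm, never from a script. Its argument "plan" is a list that holds one entry, the list of rows, each a list of 6 numbers: the shift along the tool's x, y, z in units of 30 mm (1.0 is 30 mm), then the turn, a rotation vector about the tool's x, y, z in units of 6 degrees (1.0 is 6 degrees). In form: [[[dx, dy, dz, wx, wy, wz], ...]]. A call has 1 to 8 rows; each row is the pose to reach, as a shift and turn from the pose commanded when the call began, along the tool's axes at that moment; what a row does not reach only later rows make up. A row lasts 1/12 s, in which the tool goes at most 41.7 mm and 7.16 degrees, less where a joint would pass 70% of its speed; a pose out of reach is approached as far as the arm can. A call with a gripper value outside its range is refused whole. "grip" is the opening, from 0 (shut) to 1 (fully open), set as the call begins (left out, the last holds). The fingers move at their own pace and stop on an object; "squeeze" is the grip in N (left out, the last holds). Time passes only in rows, so rows that repeat a pose let the fingers close. It gives the time, the measured TCP pose, the force, the opening and the grip force at its end, in the units of the state.
- ctrl.get_obs(): the state, without advancing time (a new reading comes with each control period).
- ctrl.camera(name): name is "side" or "top" or "wrist"; returns the picture (420x560x3 uint8, red, green, blue); there is no depth.
- ctrl.camera_model(name): a dict with "intrinsics" (3x3 intrinsics, pixels), "k1" (the pictures are not rectified: a ray, as slopes to the right and down, at radius r is drawn at 1 + k1 r^2 times it, then the intrinsics apply), "R" (3x3) and "t" (3): a world point X has camera coordinates R X + t; the wrist camera has in their place "tool_from_camera" (4x4, takes a point from camera to tool coordinates, whose origin is the TCP and whose axes are the flange's). Camera axes: x right, y down, z forward; pixel columns grow to the right and rows downward; lengths in m; the calibration is good to about 2 mm. A picture is of the moment at which its call begins: read the wrist's pose just before it. camera_model takes no time and is no camera call.
- ctrl.hand_in(): hands the job in; it is judged then, once.
Trained networks look in the newest picture that a camera, given by its name, has taken for a name from the list of things; names that differ only in an ending like _2 or _b are one class to them, and where a whole thing is asked for, a point or a joint stands for the part that bears it (a point fixed in the world has none). Each returns a list of dicts, best first, with "confidence" (0 to 1); they miss things now and then, are a little off and sometimes report something else, mostly with a low value. They report only what shows in the picture. A call takes as long as a camera call.
- ctrl.masks_of(query, camera): "pixels" (420x560 bool, what is visible of it) and "at" ([column, row] in pixels, amid what is visible of it).
- ctrl.place_of(query, camera): "at" ([column, row] in pixels: a listed point, or the origin of a listed thing).
The state is a dict: "time_s": time; "qpos": joint angles; "joint_vel": joint speeds; "tau": joint torques, N m; "ee_pos": TCP position; "eef_rot": TCP orientation; "force": force on the tool from outside, world axes, zero at the start; "moment": the same for the moment, N m; "grip_width": finger opening in m; "grip_force": force on a finger pad.
Only numpy, scipy, OpenCV 4.12 (cv2) and the standard library are available. Lean on these libraries where they do the work, as an engineer would, in place of code of your own. Each camera call takes 0.05 s, during which the arm holds its last target. There are 200 camera calls.

### The job

Put the deburring head of the key-cutting bench back together: lay the grey abrasive wheel flat and centred on the round flange, lay the steel clamp disc flat and centred on the wheel, then set the black cap open side down on the stud and press it down with the gripper until it clicks over the spring balls, and keep pressing until it is fully home against the disc. Finish while the gripper is still pressing the cap firmly down on the disc; do not let go or lift off. Leave the padlock, the oil bottle and the screwdriver where they are.

Things in the scene. Friction and masses are not known exactly. Their poses are not given: they have to be found in the camera images.
- head: The deburring head: a fixed grey box 190 x 130 mm, 40 mm high. Origin on the bench under the stud axis, z up. The box reaches 70 mm to its own -x and 120 mm to its +x from there; on top, 82 to 118 mm to +x, is a black switch block reaching 58 mm above the bench. Place and yaw differ every time.
- seat (a point): Centre of the aluminium flange's top face, on the stud axis, 50 mm above the bench; z up. The flange is 56 mm in diameter. The steel stud rises 40 mm from here, 15 mm in diameter, its last 5 mm tapering to 9 mm.
- balls (a point): Point on the stud axis, 29.3 mm above the seat, at the height of the four spring balls that stand out of the stud to a diameter of 22 mm. They give way inwards when the cap's collar is pushed over them and spring out above it.
- wheel: Grey abrasive deburring wheel, loose, a flat ring 60 mm outside diameter, 30 mm bore, 12 mm thick, about 80 g, lying flat on the bench. Origin at the centre of its underside, z up. It passes freely over the stud and its balls.
- washer: Steel clamp disc, loose, a flat ring 50 mm outside diameter, 30 mm bore, 10 mm thick, about 90 g, lying flat on the bench. Origin at the centre of its underside, z up. Placed, its underside is 12 mm and its top 22 mm above the flange.
- cap: Black snap cap, loose, standing open side down on the bench, 42 mm diameter, 30 mm high, 50 g. Origin: centre of its open underside, z up. Mouth collar: 18.6 mm bore, 3 mm thick; inside above it 24 mm wide. Its underside 33 mm above the seat, it meets the balls; the push needed rises to about 12 N near 30 mm, then drops; below 28 mm the balls draw it down; home on the disc at 22 mm.
- padlock: Brass padlock standing on the bench, 22 x 45 mm, 69 mm high; a bystander. Origin at the centre of its underside.
- oiler: White oil bottle standing on the bench, 38 mm diameter, 100 mm high; a bystander. Origin at the centre of its underside.
- driver: Screwdriver lying on the bench, about 200 mm long; a bystander. Its origin lies beneath it, on the bench; its handle points along its own -x.

How it is judged:
By the outcome, as a careful person would: the job done as asked, in the order asked, and still so for the second after the job is handed in, while the arm keeps its last pose, push and grip.
It also fails if it takes over 72 s, if anything falls off the work surface, if the arm or the gripper's body presses on something with over 40 N, if the wrist force passes 120 N, or if a joint passes its speed limit or range.

## Working session

There is one attempt and no reset: what is moved stays moved. The work goes in short steps, Python scripts to look and compute and a tool call to move; the robot and the scene stay as the last step left them, time stands still between calls to the robot, and variables do not carry over. Pictures are saved under pics/ and viewed, at most 10 in all, crops included, and the job is handed in when it is done.

Besides the shell and the picture viewer there is one more tool, called after "Emit:" as name(argument=value, ...), one argument or row to a line, values as JSON. step_arm: Moves the arm, as the interface text tells. Its arguments: {"type":"object","properties":{"plan":{"type":"array","items":{"type":"array","items":{"type":"array","items":{"type":"number"}}}},"grip":{"type":"number"},"squeeze":{"type":"number"}},"required":["plan"]}

```bash
mkdir -p pics; cat > h.py <<'E'
import numpy as np, cv2
from station import ctrl
from scipy.spatial.transform import Rotation as Ro
def ray(cam,px,obs=None):
    m=ctrl.camera_model(cam); K=np.array(m["intrinsics"]); k=m["k1"]
    d=np.array([(px[0]-K[0,2])/K[0,0],(px[1]-K[1,2])/K[1,1]]); u=d.copy()
    for _ in range(30): u=d/(1+k*(u@u))
    v=np.array([u[0],u[1],1.])
    if cam=="wrist":
        T=np.array(m["tool_from_camera"]); R=Ro.from_euler('xyz',obs["eef_rot"]).as_matrix()
        return R@T[:3,3]+np.array(obs["ee_pos"]), R@T[:3,:3]@v
    R=np.array(m["R"]);t=np.array(m["t"]); return -R.T@t, R.T@v
def atz(cam,px,z,obs=None):
    c,v=ray(cam,px,obs); return c+v*(z-c[2])/v[2]
def proj(cam,X,obs=None):
    m=ctrl.camera_model(cam); K=np.array(m["intrinsics"])
    if cam=="wrist":
        T=np.array(m["tool_from_camera"]); R=Ro.from_euler('xyz',obs["eef_rot"]).as_matrix()
        x=T[:3,:3].T@(R.T@(np.array(X)-obs["ee_pos"])-T[:3,3])
    else: x=np.array(m["R"])@X+np.array(m["t"])
    u=x[:2]/x[2]; u=u*(1+m["k1"]*(u@u)); return K[:2,:2]@u+K[:2,2]
def tri(p):  # list of (cam,px,obs)
    A=np.zeros((3,3));b=np.zeros(3)
    for c,v in [ray(*q) for q in p]:
        v=v/np.linalg.norm(v);P=np.eye(3)-np.outer(v,v);A+=P;b+=P@c
    return np.linalg.solve(A,b)
def snap(cam,name):
    im=ctrl.camera(cam); cv2.imwrite(f"pics/{name}.png",im[:,:,::-1]); return im
E
python3 - <<'E'
from h import *
np.set_printoptions(precision=4,suppress=True)
o=ctrl.get_obs();print(o)
H=dict(head=0,seat=.05,balls=.0793,wheel=0,washer=0,cap=0,padlock=0,oiler=0,driver=0)
ims=[]
for c in("top","side","wrist"):
    o=ctrl.get_obs();ims.append(snap(c,c+"0"))
    for q,z in H.items():
        for r in ctrl.place_of(q,c)[:2]:
            print(c,q,round(r["confidence"],2),np.round(r["at"],1),atz(c,r["at"],z,o))
cv2.imwrite("pics/ts.png",cv2.resize(np.vstack(ims[:2])[:,:,::-1],None,fx=.71,fy=.71))
E
```

```text
{'time_s': 0.0, 'qpos': array([ 1.2494,  0.3005,  1.5216, -0.    ,  1.3207, -0.0666]), 'joint_vel': array([ 0.0006,  0.002 ,  0.0013,  0.0005, -0.002 , -0.0002]), 'tau': array([ -0.0006, -53.181 , -35.2728,   0.0708,   0.0244,  -0.0001]), 'ee_pos': array([0.1386, 0.532 , 0.2049]), 'eef_rot': array([-3.1404, -0.0001,  2.8867]), 'force': array([ 0.3008,  0.5202, -0.0413]), 'moment': array([ 0.0165, -0.0196, -0.0208]), 'grip_force': 0.0, 'grip_width': 0.09390454511228724}
top head 0.67 [157.7 249.2] [0.5638 0.238  0.    ]
top seat 0.65 [148.7 247.7] [0.5629 0.2422 0.05  ]
top balls 0.6 [141.2 250.4] [0.5554 0.2477 0.0793]
top wheel 0.77 [431.2 260.2] [ 0.5461 -0.3212  0.    ]
top wheel 0.63 [153.2 250.5] [0.5611 0.2471 0.    ]
top washer 0.52 [291.6 302.3] [ 0.46   -0.0356  0.    ]
top washer 0.28 [364.  252.5] [ 0.561  -0.1828  0.    ]
top cap 0.8 [362.9 255. ] [ 0.5559 -0.1805  0.    ]
top padlock 0.88 [266.9 183. ] [0.7037 0.017  0.    ]
top oiler 0.62 [337.1 173.5] [ 0.7256 -0.1293  0.    ]
top driver 0.81 [425.1 176.3] [ 0.722  -0.3152  0.    ]
side head 0.71 [259.1 355.6] [0.5563 0.2429 0.    ]
side seat 0.84 [256.6 334.8] [0.559  0.2454 0.05  ]
side balls 0.67 [260.4 319.3] [0.5544 0.2414 0.0793]
side wheel 0.79 [323.1 177.2] [ 0.5354 -0.3262  0.    ]
side washer 0.72 [340.6 246. ] [ 0.4621 -0.0451  0.    ]
side cap 0.79 [305.3 205.9] [ 0.5582 -0.1745  0.    ]
side padlock 0.68 [221.6 246. ] [0.6988 0.0172 0.    ]
side oiler 0.91 [236.8 207.6] [ 0.7135 -0.1251  0.    ]
side driver 0.76 [254.8 169.3] [ 0.7258 -0.3204  0.    ]
```

View pics/top0.png

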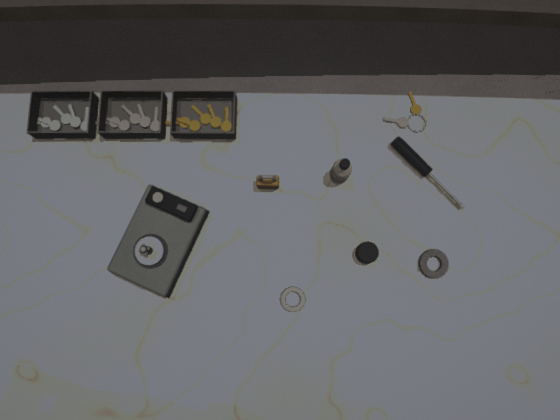

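View pics/side0.png

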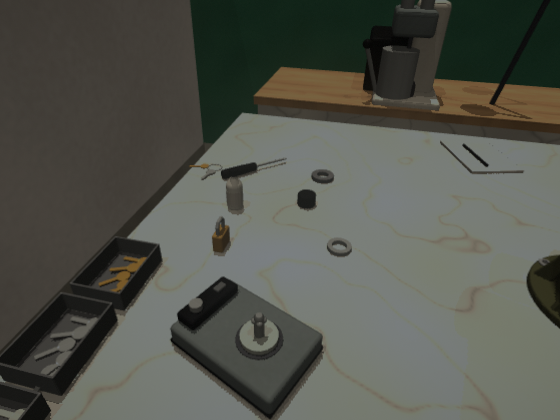

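The top view shows the wheel at (434,264), washer (293,299), cap (367,252) and flange (149,249), and the side view agrees. Next I'll set up a move helper and look closer with the wrist camera.

```bash
cat >> h.py <<'E'
np.set_printoptions(precision=4,suppress=True)
def go(p,yaw=None,o=None):
    "units for step_arm to reach TCP p, tool straight down with tool y axis along world heading yaw (mod pi)"
    o=o or ctrl.get_obs(); R=Ro.from_euler('xyz',o["eef_rot"])
    d=R.inv().apply(np.array(p)-o["ee_pos"])/.03
    e=o["eef_rot"][2]
    t=e if yaw is None else e+((yaw+np.pi/2-e)+np.pi/2)%np.pi-np.pi/2
    w=(R.inv()*Ro.from_euler('xyz',[np.pi,0,t])).as_rotvec()/np.radians(6)
    print("go",np.round(d,3),np.round(w,2),"from",o["ee_pos"],"F",o["force"],"t",o["time_s"])
E
python3 - <<'E'
from h import *
m=ctrl.camera_model("wrist");print(np.array(m["tool_from_camera"]),m["intrinsics"],m["k1"])
for c in("top","side"):
  for q,z in dict(wheel=.006,washer=.005,cap=.015).items():
    for r in ctrl.masks_of(q,c)[:1]: print(c,q,r["confidence"],r["at"],atz(c,r["at"],z))
go([.47,.22,.28])
E
```

```text
[[-0.0005 -0.9679 -0.2514  0.0722]
 [ 1.     -0.0007  0.001   0.0008]
 [-0.0011 -0.2514  0.9679 -0.1782]
 [ 0.      0.      0.      1.    ]] [[339.0645   0.     281.2311]
 [  0.     339.0645 215.4847]
 [  0.       0.       1.    ]] -0.07187933341194858
top wheel 0.69 [428.0, 267.0] [ 0.532  -0.3121  0.006 ]
top cap 0.96 [365.2, 254.4] [ 0.5562 -0.1823  0.015 ]
side wheel 0.55 [323.0, 174.8] [ 0.5365 -0.3285  0.006 ]
side washer 0.67 [338.2, 246.3] [ 0.4668 -0.0367  0.005 ]
side cap 0.66 [305.6, 198.2] [ 0.5602 -0.185   0.015 ]
go [-13.313  -7.288  -2.485] [-0. -0.  0.] from [0.1386 0.5322 0.2054] F [0.7326 0.3063 0.9456] t 1.8
```

Emit:
step_arm(
  plan=[
    [[-15.5,-5.7,-1.2,0,0,0],[-15.5,-5.7,-1.2,0,0,0],[-15.5,-5.7,-1.2,0,0,0],[-15.5,-5.7,-1.2,0,0,0],[-15.5,-5.7,-1.2,0,0,0],[-15.5,-5.7,-1.2,0,0,0],[-15.5,-5.7,-1.2,0,0,0],[-15.5,-5.7,-1.2,0,0,0]],
  ],
)

```text
time_s: 2.47
ee_pos: [0.4131, 0.341, 0.23]
eef_rot: [3.141, 0.0, 2.887]
force: [-0.4, 0.5, 0.6]
grip_width: 0.0943
grip_force: 0.0
```

```bash
python3 - <<'E'
from h import *
go([.561,.244,.25],0)
E
```

```text
go [-5.586 -1.887 -0.667] [ 0.   -0.   12.57] from [0.4131 0.341  0.23  ] F [-0.375   0.4557  0.5623] t 2.4667
```

Emit:
step_arm(
  plan=[
    [[-5.6,-1.9,-0.7,0,0,0],[-5.6,-1.9,-0.7,0,0,0],[-5.6,-1.9,-0.7,0,0,0],[-5.6,-1.9,-0.7,0,0,0],[-5.6,-1.9,-0.7,0,0,0],[-5.6,-1.9,-0.7,0,0,0],[-5.6,-1.9,-0.7,0,0,0]],
  ],
)

```text
time_s: 3.05
ee_pos: [0.5597, 0.245, 0.2501]
eef_rot: [-3.141, -0.001, 2.886]
force: [-0.1, -0.6, 0.8]
grip_width: 0.094
grip_force: 0.0
```

```bash
python3 - <<'E'
from h import *
o=ctrl.get_obs();snap("wrist","w1")
for q,z in dict(seat=.05,balls=.0793,head=0).items():
    for r in ctrl.place_of(q,"wrist")[:2]: print(q,r["confidence"],r["at"],atz("wrist",r["at"],z,o))
for s in [(.561,.244)]:
  print(proj("wrist",[*s,.05],o),proj("wrist",[*s,.09],o))
go([.54,-.322,.22],None)
E
```

```text
seat 0.84 [279.8, 195.6] [0.562  0.2438 0.05  ]
balls 0.9 [279.0, 200.3] [0.5611 0.2433 0.0793]
balls 0.6 [279.0, 182.7] [0.5431 0.2481 0.0793]
head 0.58 [277.5, 184.8] [0.5572 0.2419 0.    ]
[279.7048 194.7051] [279.5664 202.1975]
go [ -4.133 -18.491   1.024] [0. 0. 0.] from [0.5589 0.2461 0.2508] F [-0.2214 -0.4609 -0.0747] t 3.25
```

View pics/w1.png

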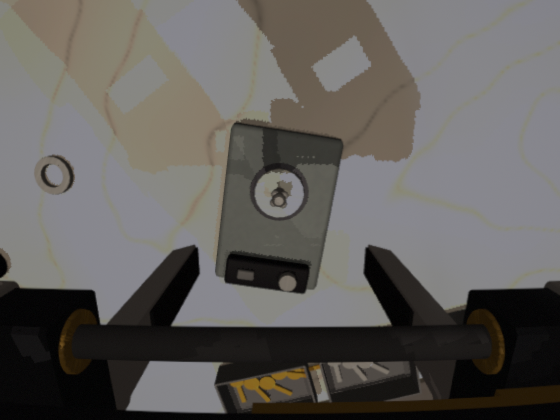

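The flange centre shows at about (279,195) and the stud tip at (279,202), which matches the estimate of about (0.5615, 0.244). Next is the wheel.

Emit:
step_arm(
  plan=[
    [[-4.1,-18.5,1.0,0,0,0],[-4.1,-18.5,1.0,0,0,0],[-4.1,-18.5,1.0,0,0,0],[-4.1,-18.5,1.0,0,0,0],[-4.1,-18.5,1.0,0,0,0],[-4.1,-18.5,1.0,0,0,0],[-4.1,-18.5,1.0,0,0,0],[-4.1,-18.5,1.0,0,0,0]],
  ],
)

```text
time_s: 3.92
ee_pos: [0.547, -0.0885, 0.2334]
eef_rot: [3.142, 0.001, 2.888]
force: [1.8, 0.2, 0.2]
grip_width: 0.0938
grip_force: 0.0
```

```bash
python3 - <<'E'
from h import *
go([.54,-.322,.20],None)
E
```

```text
go [-1.723 -7.592  1.114] [0.   0.01 0.  ] from [ 0.547  -0.0885  0.2334] F [1.8141 0.1636 0.2326] t 3.9167
```

Emit:
step_arm(
  plan=[
    [[-1.7,-7.6,1.1,0,0,0],[-1.7,-7.6,1.1,0,0,0],[-1.7,-7.6,1.1,0,0,0],[-1.7,-7.6,1.1,0,0,0],[-1.7,-7.6,1.1,0,0,0],[-1.7,-7.6,1.1,0,0,0],[-1.7,-7.6,1.1,0,0,0],[-1.7,-7.6,1.1,0,0,0]],
  ],
)

```text
time_s: 4.58
ee_pos: [0.5393, -0.3213, 0.1995]
eef_rot: [3.141, -0.001, 2.886]
force: [-0.5, 0.8, -0.0]
grip_width: 0.0942
grip_force: 0.0
```

```bash
cat >> h.py <<'E'
def avgobs(n=5):
    O=[]
    for _ in range(n): O.append(ctrl.get_obs()); im=ctrl.camera("wrist")
    o=dict(O[-1]); o["ee_pos"]=np.mean([x["ee_pos"] for x in O],0); o["force"]=np.mean([x["force"] for x in O],0)
    R=Ro.from_euler('xyz',[x["eef_rot"] for x in O]).mean(); e=R.as_euler('xyz'); o["eef_rot"]=e
    return o,im
def circ(mask,z,o,cam="wrist",hull=True):
    "fit circle in world plane z to the outer contour of a mask"
    cs,_=cv2.findContours(mask.astype(np.uint8),cv2.RETR_EXTERNAL,cv2.CHAIN_APPROX_NONE)
    c=max(cs,key=cv2.contourArea); c=cv2.convexHull(c) if hull else c
    P=np.array([atz(cam,p,z,o)[:2] for p in c[:,0].astype(float)])
    A=np.c_[2*P,np.ones(len(P))]; s=np.linalg.lstsq(A,(P**2).sum(1),rcond=None)[0]
    return s[:2],np.sqrt(s[2]+s[:2]@s[:2])
E
python3 - <<'E'
from h import *
o,im=avgobs(); cv2.imwrite("pics/w2.png",im[:,:,::-1])
for r in ctrl.place_of("wheel","wrist")[:2]: print(r["confidence"],r["at"],atz("wrist",r["at"],0,o))
for r in ctrl.masks_of("wheel","wrist")[:1]:
    print(r["confidence"],r["at"],atz("wrist",r["at"],.012,o),circ(r["pixels"],.012,o), circ(r["pixels"],.006,o))
    im[r["pixels"]]=im[r["pixels"]]//2+[100,0,0]; cv2.imwrite("pics/w2m.png",im[:,:,::-1].astype(np.uint8))
go([.54,-.322,.20],None,o)
E
```

```text
0.73 [286.5, 185.9] [ 0.5314 -0.3108  0.012 ] (array([ 0.5398, -0.3212]), np.float64(0.02930325841489941)) (array([ 0.5409, -0.3215]), np.float64(0.029783082229497406))
go [-0.023 -0.059  0.008] [0. 0. 0.] from [ 0.5398 -0.3201  0.2002] F [ 0.1861  0.0518 -0.0862] t 4.7833
```

View pics/w2m.png

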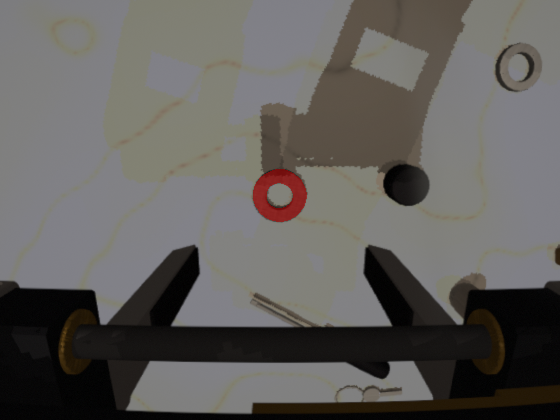

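The mask sits cleanly on the wheel, with its centre at about (280,195), so the wheel is at (0.540, -0.321). Descending and gripping it.

Emit:
step_arm(
  plan=[
    [[0,-0.03,6.0,0,0,0],[0,-0.03,6.0,0,0,0],[0,-0.03,6.0,0,0,0],[0,-0.03,6.0,0,0,0],[0,-0.03,6.0,0,0,0],[0,-0.03,6.57,0,0,0],[0,-0.03,6.57,0,0,0],[0,-0.03,6.57,0,0,0]],
  ],
)

```text
time_s: 5.6
ee_pos: [0.5398, -0.322, 0.0039]
eef_rot: [-3.141, 0.0, 2.887]
force: [0.5, 0.1, 0.3]
grip_width: 0.0942
grip_force: 0.0
```

Emit:
step_arm(
  plan=[
    [[0,0,0,0,0,0],[0,0,0,0,0,0],[0,0,0,0,0,0],[0,0,0,0,0,0],[0,0,0,0,0,0],[0,0,0,0,0,0],[0,0,0,0,0,0]],
  ],
  grip=0.4,
  squeeze=25,
)

```text
time_s: 6.18
ee_pos: [0.5394, -0.322, 0.0032]
eef_rot: [-3.142, 0.0, 2.887]
force: [-1.0, 1.0, 2.9]
grip_width: 0.0596
grip_force: 25.0
```

Emit:
step_arm(
  plan=[
    [[0,0,-5.5,0,0,0],[0,0,-5.5,0,0,0],[0,0,-5.5,0,0,0],[0,0,-5.5,0,0,0],[1.5,7,-5.5,0,0,0],[3,14,-5.5,0,0,0],[3,14,-5.5,0,0,0],[3,14,-5.5,0,0,0]],
  ],
)

```text
time_s: 6.85
ee_pos: [0.5461, -0.1538, 0.168]
eef_rot: [3.142, -0.0, 2.886]
force: [1.8, -0.1, -0.9]
grip_width: 0.0592
grip_force: 25.0
```

```bash
python3 - <<'E'
from h import *
go([.5615,.244,.17],None)
print(ctrl.get_obs()["grip_width"])
# flange refit from w1 picture
im=cv2.imread("pics/w1.png"); o=ctrl.get_obs(); o["ee_pos"]=np.array([.5593,.2457,.2503]); o["eef_rot"]=np.array([3.1412,0,2.8865])
g=cv2.cvtColor(im,cv2.COLOR_BGR2GRAY); m=np.zeros_like(g); cv2.circle(m,(279,194),40,255,-1)
b=((g>130)&(m>0)).astype(np.uint8); print(b.sum(),circ(b,.05,o))
n,l,st,ce=cv2.connectedComponentsWithStats(b);print(st[1:4],ce[1:4])
E
```

```text
go [ 2.854 12.959 -0.068] [ 0. -0. -0.] from [ 0.5461 -0.1538  0.168 ] F [ 1.8465 -0.0969 -0.8902] t 6.85
0.059222765740383904
1123 (array([0.5593, 0.244 ]), np.float64(0.026341219982191275))
[[ 256  173   47   44 1123]] [[278.4301 193.5841]]
```

Emit:
step_arm(
  plan=[
    [[2.5,10,0.6,0,0,0],[2.5,10,0.6,0,0,0],[2.5,10,0.6,0,0,0],[2.5,10,0.6,0,0,0],[2.5,10,0.6,0,0,0],[2.5,10,0.6,0,0,0],[2.5,10,0.6,0,0,0],[2.5,10,0.6,0,0,0]],
  ],
)

```text
time_s: 7.52
ee_pos: [0.5488, 0.158, 0.1495]
eef_rot: [3.141, -0.001, 2.889]
force: [-0.3, -0.3, -1.2]
grip_width: 0.0591
grip_force: 25.0
```

```bash
python3 - <<'E'
from h import *
o,im=avgobs(); P=proj("wrist",[.5615,.244,.06],o); print(o["ee_pos"],P)
for q,z in dict(seat=.05,balls=.0793).items():
    for r in ctrl.place_of(q,"wrist")[:2]: print(q,r["confidence"],r["at"],atz("wrist",r["at"],z,o))
im=im[:,:,::-1].copy()
import pickle; pickle.dump((o,im),open("w3.pkl","wb"))
x,y=int(P[0])-70,int(P[1])-60; x=max(0,min(x,420)); y=max(0,min(y,300)); print("crop",x,y)
cv2.imwrite("pics/w3.png",cv2.resize(im[y:y+120,x:x+140],None,fx=5,fy=5,interpolation=cv2.INTER_CUBIC))
E
```

```text
[0.5491 0.1565 0.1495] [387.5177 207.0655]
seat 0.69 [386.2, 200.2] [0.5584 0.2465 0.05  ]
balls 0.89 [395.3, 208.3] [0.558  0.2447 0.0793]
crop 317 147
```

View pics/w3.png

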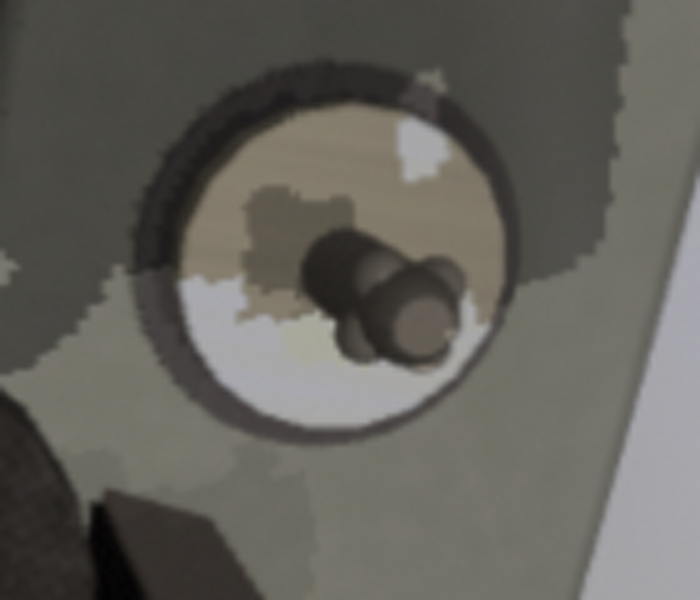

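The close crop shows the flange top face centred at crop (342,266), full picture (385.3,199.9). The stud tip is centred at full picture (401.7,211.7).

```bash
python3 - <<'E'
from h import *
import pickle; o,_=pickle.load(open("w3.pkl","rb"))
print(atz("wrist",(385.2,199.9),.05,o),atz("wrist",(401.7,211.7),.09,o),Ro.from_euler('xyz',o["eef_rot"]).as_rotvec())
b=[385.2,199.9]
print([np.linalg.norm(atz("wrist",(b[0]+d,b[1]),.05,o)-atz("wrist",b,.05,o)) for d in(-32.9,32.9)])
o2=dict(o,ee_pos=np.array([.5593,.2457,.2503]),eef_rot=np.array([3.1412,0,2.8865]))
print(atz("wrist",(279,202),.09,o2))
go([.5592,.2450,.11],None,o)
E
```

```text
[0.5579 0.2457 0.05  ] [0.5583 0.2459 0.09  ] [-0.3948 -3.116  -0.0001]
[np.float64(0.02794116895124296), np.float64(0.02832342585773842)]
[0.5604 0.2443 0.09  ]
go [0.408 2.942 1.318] [ 0.   -0.01 -0.  ] from [0.5491 0.1565 0.1495] F [-0.1785 -0.077  -1.0343] t 7.7167
```

```bash
python3 - <<'E'
import cv2
im=cv2.imread("pics/w1.png"); cv2.imwrite("pics/w1c.png",cv2.resize(im[145:245,229:329],None,fx=6,fy=6,interpolation=cv2.INTER_CUBIC))
E
```

```text
(no output)
```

View pics/w1c.png

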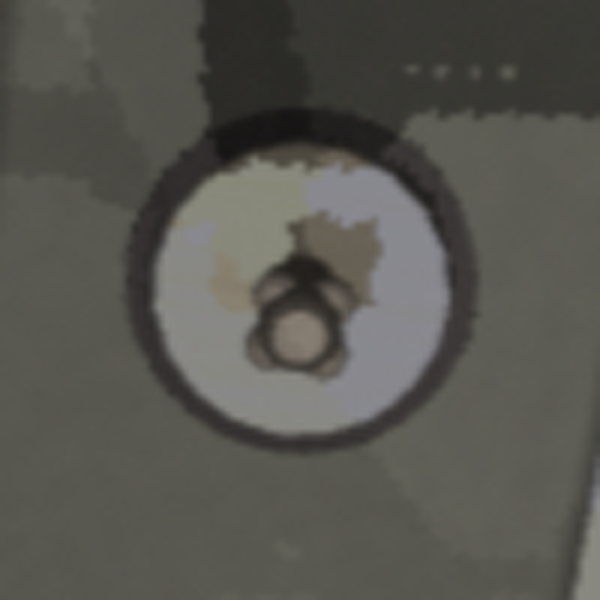

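The flange top is centred at full picture (278.7,192.7) and the stud tip at (278.4,200.6).

```bash
python3 - <<'E'
from h import *
o,im=avgobs(3)
o2=dict(o,ee_pos=np.array([.5593,.2455,.2503]),eef_rot=np.array([3.1412,0,2.8865]))
print(atz("wrist",(278.7,192.7),.05,o2),atz("wrist",(278.4,200.6),.09,o2))
o3=dict(o,ee_pos=np.array([.5398,-.3205,.1999]),eef_rot=np.array([3.1414,0,2.8865]))
go([.5590,.2445,.105],None,o)
E
```

```text
[0.5583 0.2441 0.05  ] [0.5589 0.2439 0.09  ]
go [0.479 3.039 1.501] [-0.  0. -0.] from [0.5498 0.1527 0.15  ] F [-0.2198 -0.1151 -1.1394] t 7.9667
```

```bash
python3 - <<'E'
from h import *
for _ in range(6):
    o=ctrl.get_obs(); print(o["time_s"],o["ee_pos"],o["qpos"]); ctrl.camera("top")
E
```

```text
8.0167 [0.5498 0.1529 0.1501] [ 0.2071  0.3949  1.5264 -0.      1.2202 -1.1076]
8.0667 [0.5498 0.1531 0.15  ] [ 0.2074  0.395   1.5263 -0.      1.2202 -1.1076]
8.1167 [0.5497 0.1532 0.15  ] [ 0.2076  0.395   1.5263  0.      1.2202 -1.1075]
8.1667 [0.5497 0.1534 0.15  ] [ 0.2079  0.3951  1.5262 -0.      1.2202 -1.1075]
8.2167 [0.5497 0.1535 0.15  ] [ 0.2081  0.3951  1.5262 -0.      1.2202 -1.1075]
8.2667 [0.5497 0.1536 0.15  ] [ 0.2083  0.3951  1.5262 -0.      1.2202 -1.1075]
```

```bash
sed -i 's/o=dict(O\[-1\]).*/return O[-1],im/' h.py; python3 - <<'E'
from h import *
go([.5588,.2437,.107])
E
```

```text
go [0.462 2.982 1.432] [-0.  0. -0.] from [0.5497 0.1536 0.15  ] F [-0.1568 -0.3691 -0.8378] t 8.3167
```

Emit:
step_arm(
  plan=[
    [[0.15,1,0,0,0,0],[0.3,2,0,0,0,0],[0.4,2.6,0.3,0,0,0],[0.46,2.95,1.0,0,0,0],[0.46,2.95,1.4,0,0,0],[0.46,2.95,1.4,0,0,0],[0.46,2.95,1.4,0,0,0],[0.46,2.95,1.4,0,0,0]],
  ],
)

```text
time_s: 8.98
ee_pos: [0.5591, 0.2421, 0.1089]
eef_rot: [3.141, 0.001, 2.886]
force: [-0.5, -0.7, -0.1]
grip_width: 0.0598
grip_force: 25.0
```

```bash
python3 - <<'E'
from h import *
for i in range(8): ctrl.camera("top")
go([.5588,.2437,.0545])
E
```

```text
go [0.005 0.03  1.791] [0. 0. 0.] from [0.5587 0.2428 0.1082] F [-0.6079  0.8962 -0.9409] t 9.3833
```

Emit:
step_arm(
  plan=[
    [[0,0.03,0.3,0,0,0],[0,0.03,0.6,0,0,0],[0,0.03,0.9,0,0,0],[0,0.03,1.2,0,0,0],[0,0.03,1.5,0,0,0],[0,0.03,1.7,0,0,0],[0,0.03,1.78,0,0,0],[0,0.03,1.78,0,0,0]],
  ],
)

```text
time_s: 10.05
ee_pos: [0.5586, 0.2437, 0.054]
eef_rot: [-3.141, -0.001, 2.887]
force: [0.2, -0.3, -0.9]
grip_width: 0.0595
grip_force: 25.0
```

Emit:
step_arm(
  plan=[
    [[0,0,0.03,0,0,0],[0,0,0.03,0,0,0],[0,0,0.03,0,0,0],[0,0,0.03,0,0,0]],
  ],
)

```text
time_s: 10.38
ee_pos: [0.5589, 0.2438, 0.0539]
eef_rot: [3.141, 0.0, 2.887]
force: [0.4, 0.1, -0.9]
grip_width: 0.0597
grip_force: 25.0
```

Emit:
step_arm(
  plan=[
    [[0,0,0,0,0,0],[0,0,0,0,0,0],[0,0,0,0,0,0],[0,0,0,0,0,0],[0,0,0,0,0,0],[0,0,0,0,0,0]],
  ],
  grip=1,
)

```text
time_s: 10.88
ee_pos: [0.5588, 0.2438, 0.0537]
eef_rot: [3.142, 0.0, 2.887]
force: [0.6, -0.1, 0.5]
grip_width: 0.0933
grip_force: 0.0
```

Emit:
step_arm(
  plan=[
    [[0,0,-1,0,0,0],[0,0,-2,0,0,0],[0,0,-3,0,0,0],[0,0,-4,0,0,0],[0,0,-5,0,0,0],[0,0,-5,0,0,0],[0,0,-5,0,0,0],[0,0,-5,0,0,0]],
  ],
)

```text
time_s: 11.55
ee_pos: [0.5585, 0.2436, 0.2027]
eef_rot: [-3.141, -0.001, 2.887]
force: [0.1, -0.1, -0.2]
grip_width: 0.0939
grip_force: 0.0
```

```bash
python3 - <<'E'
from h import *
o,im=avgobs(6); print(o["ee_pos"])
for r in ctrl.masks_of("wheel","wrist")[:1]: print(r["confidence"],r["at"],circ(r["pixels"],.062,o))
for r in ctrl.place_of("balls","wrist")[:1]: print(r["confidence"],r["at"],atz("wrist",r["at"],.0793,o))
cv2.imwrite("pics/w4.png",cv2.resize(im[135:255,210:350,::-1],None,fx=5,fy=5,interpolation=cv2.INTER_CUBIC))
go([.462,-.04,.2])
E
```

```text
[0.5586 0.2437 0.2027]
0.8 [288.9, 195.0] (array([0.5598, 0.2447]), np.float64(0.029349662359430602))
0.57 [277.6, 211.6] [0.5602 0.2408 0.0793]
go [ 0.737 -9.965  0.112] [-0. -0.  0.] from [0.5587 0.2437 0.2033] F [0.1034 0.0518 0.4996] t 11.95
```

View pics/w4.png

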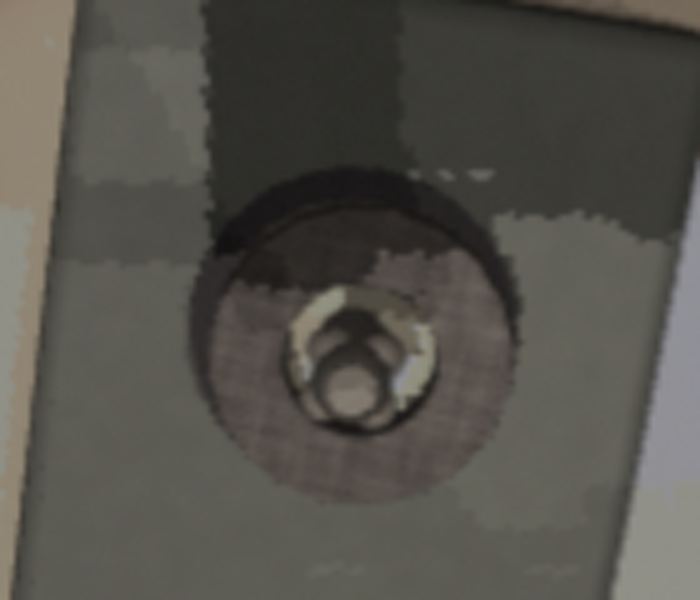

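The wheel lies flat around the stud. Its top is centred at about (282.2,206) and the stud tip at (280,212.2).

```bash
python3 - <<'E'
from h import *
o=ctrl.get_obs(); o["ee_pos"]=np.array([.5586,.2437,.203])
for p in [(282.2,205.3),(282.0,206.5)]: print(atz("wrist",p,.062,o))
for p in [(280,212.2)]: print(atz("wrist",p,.09,o))
print(proj("wrist",[.5586,.2437,.0],o),proj("wrist",[.5586,.2437,.09],o))
E
```

```text
[0.5595 0.2455 0.062 ]
[0.5606 0.245  0.062 ]
[0.5589 0.2436 0.09  ]
[280.2641 192.8684] [280.0634 211.8147]
```

The wheel is about 1.9 mm off centre, mostly along tool y. I'll regrip it gently and nudge it.

Emit:
step_arm(
  plan=[
    [[0,0,1,0,0,0],[0,0,2,0,0,0],[0,0,3,0,0,0],[0,0,4,0,0,0],[0,0,4.6,0,0,0],[0,0,4.97,0,0,0],[0,0,4.97,0,0,0],[0,0,4.97,0,0,0]],
  ],
)

```text
time_s: 12.62
ee_pos: [0.5591, 0.2439, 0.0551]
eef_rot: [3.141, 0.0, 2.887]
force: [-0.2, -0.6, 0.1]
grip_width: 0.094
grip_force: 0.0
```

Emit:
step_arm(
  plan=[
    [[0,0,0,0,0,0],[0,0,0,0,0,0],[0,0,0,0,0,0],[0,0,0,0,0,0],[0,0,0,0,0,0],[0,0,0,0,0,0],[0.02,-0.03,0,0,0,0],[0.03,-0.06,0,0,0,0]],
  ],
  grip=0.4,
  squeeze=6,
)

```text
time_s: 13.28
ee_pos: [0.5577, 0.2424, 0.0548]
eef_rot: [3.141, 0.001, 2.887]
force: [1.3, 2.0, 2.1]
grip_width: 0.0607
grip_force: 6.0
```

Emit:
step_arm(
  plan=[
    [[0,0,0,0,0,0],[0,0,0,0,0,0],[0,0,0,0,0,0],[0,0,0,0,0,0]],
  ],
)

```text
time_s: 13.62
ee_pos: [0.5576, 0.2423, 0.0548]
eef_rot: [3.141, 0.0, 2.887]
force: [0.1, 0.9, 5.5]
grip_width: 0.0602
grip_force: 6.0
```

Emit:
step_arm(
  plan=[
    [[0,0,0,0,0,0],[0,0,0,0,0,0],[0,0,0,0,0,0],[0,0,0,0,0,0],[0,0,0,0,0,0],[0,0,0,0,0,0]],
  ],
  grip=1,
)

```text
time_s: 14.12
ee_pos: [0.5574, 0.2422, 0.0544]
eef_rot: [-3.141, -0.0, 2.887]
force: [1.2, 0.3, 0.6]
grip_width: 0.0931
grip_force: 0.0
```

Emit:
step_arm(
  plan=[
    [[0,0,-1,0,0,0],[0,0,-2,0,0,0],[0,0,-3,0,0,0],[0,0,-4,0,0,0],[0,0,-5,0,0,0],[0,0,-5,0,0,0],[0,0,-5,0,0,0],[0,0,-5,0,0,0]],
  ],
)

```text
time_s: 14.78
ee_pos: [0.5572, 0.2421, 0.2036]
eef_rot: [-3.141, -0.001, 2.887]
force: [0.0, -0.6, 0.0]
grip_width: 0.0939
grip_force: 0.0
```

```bash
python3 - <<'E'
from h import *
o,im=avgobs(4); print(o["ee_pos"])
for r in ctrl.masks_of("wheel","wrist")[:1]: print(r["confidence"],r["at"],circ(r["pixels"],.062,o))
print(proj("wrist",[.5589,.2437,.062],o))
cv2.imwrite("pics/w5.png",cv2.resize(im[135:255,210:350,::-1],None,fx=5,fy=5,interpolation=cv2.INTER_CUBIC))
go([.462,-.04,.2])
E
```

```text
[0.5571 0.2421 0.2031]
0.66 [280.5, 194.5] (array([0.5585, 0.2433]), np.float64(0.029697310399221407))
[282.374  206.3948]
go [ 0.702 -9.901  0.128] [-0.01 -0.01  0.  ] from [0.5572 0.2421 0.2035] F [-0.7129  0.2175  0.043 ] t 15.0333
```

View pics/w5.png

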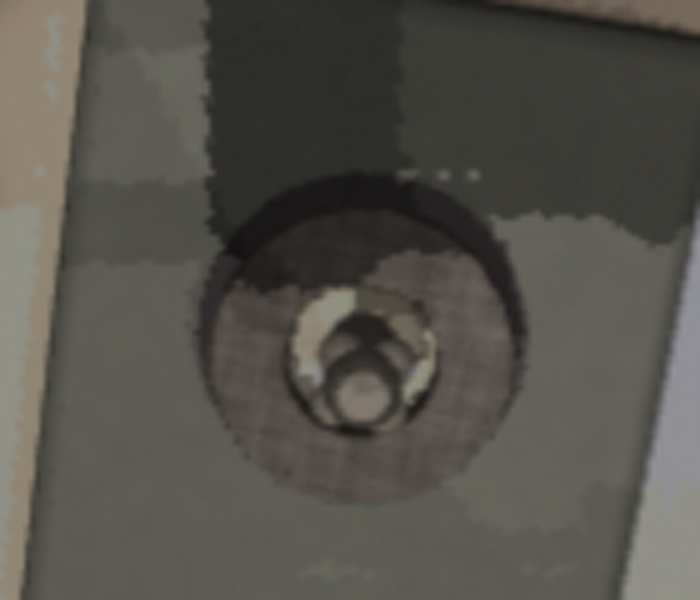

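The wheel's bore is now concentric with the stud: wheel about (365,357) and tip x 363 in the crop. Now the washer.

Emit:
step_arm(
  plan=[
    [[0.7,-9.9,0.1,0,0,0],[0.7,-9.9,0.1,0,0,0],[0.7,-9.9,0.1,0,0,0],[0.7,-9.9,0.1,0,0,0],[0.7,-9.9,0.1,0,0,0],[0.7,-9.9,0.1,0,0,0],[0.7,-9.9,0.1,0,0,0],[0.7,-9.9,0.1,0,0,0]],
  ],
)

```text
time_s: 15.7
ee_pos: [0.4605, -0.0441, 0.2013]
eef_rot: [-3.141, -0.0, 2.883]
force: [-0.5, 0.1, 0.0]
grip_width: 0.0938
grip_force: 0.0
```

```bash
python3 - <<'E'
from h import *
o,im=avgobs(6); cv2.imwrite("pics/w6.png",im[:,:,::-1])
for r in ctrl.masks_of("washer","wrist")[:2]:
    print(r["confidence"],r["at"],r["pixels"].sum()); c,_=circ(r["pixels"],.010,o); print(c,_)
    go([*(c-[.0005,.0018]),.003],None)
for r in ctrl.place_of("washer","wrist")[:2]: print(r["confidence"],r["at"],atz("wrist",r["at"],0,o))
E
```

```text
0.72 [273.8, 204.5] 1076
[ 0.4681 -0.0357] 0.024999354795767263
go [-0.151  0.079  6.612] [ 0. -0. -0.] from [ 0.4626 -0.0387  0.2014] F [ 0.4723 -0.7239  0.077 ] t 16.05
0.97 [286.1, 195.8] [ 0.4674 -0.0331  0.    ]
0.71 [525.0, 212.7] [0.5589 0.2405 0.    ]
```

Emit:
step_arm(
  plan=[
    [[-0.15,0.07,5.5,0,0,0],[-0.15,0.07,5.5,0,0,0],[-0.15,0.07,5.5,0,0,0],[-0.15,0.07,5.5,0,0,0],[-0.15,0.07,6.2,0,0,0],[-0.15,0.07,6.6,0,0,0],[-0.15,0.07,6.6,0,0,0],[-0.15,0.07,6.6,0,0,0]],
  ],
)

```text
time_s: 16.77
ee_pos: [0.4671, -0.0382, 0.0028]
eef_rot: [-3.141, -0.001, 2.888]
force: [-0.8, 0.4, 0.4]
grip_width: 0.0943
grip_force: 0.0
```

Emit:
step_arm(
  plan=[
    [[0,0,0,0,0,0],[0,0,0,0,0,0],[0,0,0,0,0,0],[0,0,0,0,0,0],[0,0,0,0,0,0],[0,0,0,0,0,0],[0,0,0,0,0,0],[0,0,0,0,0,0]],
  ],
  grip=0.3,
  squeeze=25,
)

```text
time_s: 17.43
ee_pos: [0.4672, -0.039, 0.0036]
eef_rot: [3.142, 0.0, 2.887]
force: [-0.5, 0.4, 1.3]
grip_width: 0.0493
grip_force: 25.0
```

Gripped, at 49 mm opening. Lifting and moving to the head.

Emit:
step_arm(
  plan=[
    [[0,0,-4.5,0,0,0],[0,0,-4.5,0,0,0],[0,0,-4.5,0,0,0],[0,0,-4.5,0,0,0],[-0.3,3,-4.5,0,0,0],[-0.6,6,-4.5,0,0,0],[-0.6,6,-4.5,0,0,0],[-0.6,6,-4.5,0,0,0]],
  ],
)

```text
time_s: 18.1
ee_pos: [0.5252, 0.119, 0.1381]
eef_rot: [-3.141, -0.0, 2.886]
force: [-0.1, -0.8, -1.1]
grip_width: 0.0493
grip_force: 25.0
```

```bash
python3 - <<'E'
from h import *
go([.5578,.2422,.125]); print(ctrl.get_obs()["grip_width"])
E
```

```text
go [-0.014  4.246  0.437] [-0. -0.  0.] from [0.5252 0.119  0.1381] F [-0.1396 -0.8182 -1.1132] t 18.1
0.04933914551108113
```

Emit:
step_arm(
  plan=[
    [[0,1,0,0,0,0],[0,2,0,0,0,0],[0,3,0.2,0,0,0],[0,3.7,0.4,0,0,0],[0,4.0,0.5,0,0,0],[0,4.0,0.5,0,0,0],[0,4.0,0.5,0,0,0],[0,4.0,0.5,0,0,0]],
  ],
)

```text
time_s: 18.77
ee_pos: [0.5553, 0.2322, 0.1237]
eef_rot: [-3.141, 0.0, 2.886]
force: [-0.7, 0.5, -0.8]
grip_width: 0.049
grip_force: 25.0
```

```bash
python3 - <<'E'
from h import *
for i in range(8): ctrl.camera("top")
go([.5578,.2422,.066])
E
```

```text
go [-0.003  0.31   1.923] [0. 0. 0.] from [0.5553 0.2332 0.1237] F [-0.4111  0.0815 -1.2796] t 19.1667
```

Emit:
step_arm(
  plan=[
    [[0,0.15,0,0,0,0],[0,0.3,0,0,0,0],[0,0.31,0.4,0,0,0],[0,0.31,0.8,0,0,0],[0,0.31,1.1,0,0,0],[0,0.31,1.1,0,0,0],[0,0.31,1.1,0,0,0],[0,0.31,1.1,0,0,0]],
  ],
)

```text
time_s: 19.83
ee_pos: [0.5578, 0.2424, 0.0907]
eef_rot: [3.142, 0.0, 2.887]
force: [0.2, 0.1, -0.4]
grip_width: 0.0495
grip_force: 25.0
```

```bash
python3 - <<'E'
from h import *
for i in range(6): ctrl.camera("top")
go([.5578,.2422,.0655])
E
```

```text
go [-0.003 -0.009  0.845] [0. 0. 0.] from [0.5578 0.2425 0.0909] F [ 0.2481 -0.4255 -1.1836] t 20.1333
```

Emit:
step_arm(
  plan=[
    [[0,-0.01,0.3,0,0,0],[0,-0.01,0.5,0,0,0],[0,-0.01,0.7,0,0,0],[0,-0.01,0.8,0,0,0],[0,-0.01,0.84,0,0,0],[0,-0.01,0.84,0,0,0],[0,-0.01,0.84,0,0,0],[0,-0.01,0.84,0,0,0]],
  ],
)

```text
time_s: 20.8
ee_pos: [0.5575, 0.2421, 0.0655]
eef_rot: [-3.141, -0.0, 2.887]
force: [-3.2, -1.3, 4.9]
grip_width: 0.0493
grip_force: 25.0
```

Emit:
step_arm(
  plan=[
    [[0,0,0.02,0,0,0],[0,0,0.02,0,0,0],[0,0,0.02,0,0,0],[0,0,0.02,0,0,0],[0,0,0.02,0,0,0]],
  ],
)

```text
time_s: 21.22
ee_pos: [0.5576, 0.2421, 0.0654]
eef_rot: [-3.142, 0.0, 2.887]
force: [-4.9, -2.0, 10.9]
grip_width: 0.0493
grip_force: 25.0
```

Emit:
step_arm(
  plan=[
    [[0,0,-0.03,0,0,0],[0,0,-0.03,0,0,0],[0,0,-0.03,0,0,0]],
  ],
)

```text
time_s: 21.47
ee_pos: [0.5576, 0.2422, 0.0656]
eef_rot: [3.141, 0.0, 2.887]
force: [-0.5, 0.5, 1.6]
grip_width: 0.0495
grip_force: 25.0
```

Emit:
step_arm(
  plan=[
    [[0,0,0,0,0,0],[0,0,0,0,0,0],[0,0,0,0,0,0],[0,0,0,0,0,0],[0,0,0,0,0,0],[0,0,0,0,0,0],[0,0,0,0,0,0]],
  ],
  grip=1,
)

```text
time_s: 22.05
ee_pos: [0.5575, 0.2421, 0.0656]
eef_rot: [-3.142, -0.0, 2.887]
force: [-0.3, -0.5, -0.3]
grip_width: 0.0919
grip_force: 0.0
```

Emit:
step_arm(
  plan=[
    [[0,0,-1,0,0,0],[0,0,-2,0,0,0],[0,0,-3,0,0,0],[0,0,-4,0,0,0],[0,0,-4.6,0,0,0],[0,0,-4.6,0,0,0],[0,0,-4.6,0,0,0],[0,0,-4.6,0,0,0]],
  ],
)

```text
time_s: 22.72
ee_pos: [0.5571, 0.242, 0.2022]
eef_rot: [-3.141, -0.002, 2.887]
force: [0.5, 0.8, -0.7]
grip_width: 0.0941
grip_force: 0.0
```

```bash
python3 - <<'E'
from h import *
o,im=avgobs(4); print(o["ee_pos"])
for q,z in (("washer",.072),("wheel",.062)):
  for r in ctrl.masks_of(q,"wrist")[:1]: print(q,r["confidence"],r["at"],circ(r["pixels"],z,o))
for z in(.062,.072,.09): print(proj("wrist",[.5589,.2437,z],o))
cv2.imwrite("pics/w7.png",cv2.resize(im[135:255,210:350,::-1],None,fx=5,fy=5,interpolation=cv2.INTER_CUBIC))
go([.557,-.181,.2])
E
```

```text
[0.5572 0.242  0.2022]
washer 0.68 [269.6, 198.3] (array([0.5576, 0.2433]), np.float64(0.024905020606911302))
wheel 0.59 [285.1, 182.8] (array([0.5585, 0.2436]), np.float64(0.029219639804364227))
[282.4425 206.4556]
[282.4778 208.8493]
[282.5473 213.5483]
go [ -3.542 -13.651   0.103] [-0.01 -0.01  0.  ] from [0.5574 0.2421 0.2029] F [ 0.0568 -0.4325  0.1688] t 23.0167
```

View pics/w7.png

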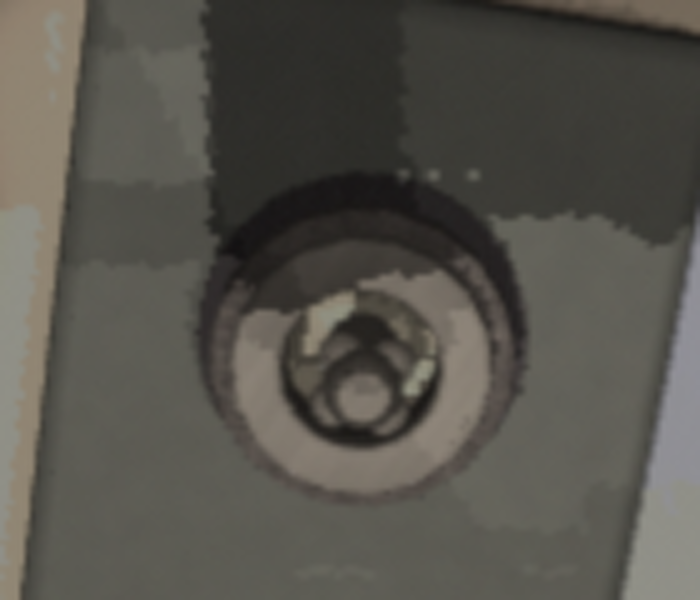

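The disc lies flat and concentric to within about 1 mm: disc about (362,366) and tip x 364 in the crop. Now the cap.

Emit:
step_arm(
  plan=[
    [[-3.5,-13.6,0.1,0,0,0],[-3.5,-13.6,0.1,0,0,0],[-3.5,-13.6,0.1,0,0,0],[-3.5,-13.6,0.1,0,0,0],[-3.5,-13.6,0.1,0,0,0],[-3.5,-13.6,0.1,0,0,0],[-3.5,-13.6,0.1,0,0,0],[-3.5,-13.6,0.1,0,0,0]],
  ],
)

```text
time_s: 23.68
ee_pos: [0.5562, -0.0932, 0.2012]
eef_rot: [3.142, 0.0, 2.887]
force: [1.5, 0.6, 0.2]
grip_width: 0.0941
grip_force: 0.0
```

```bash
python3 - <<'E'
from h import *
go([.557,-.181,.2])
E
```

```text
go [-0.765 -2.827  0.041] [0. 0. 0.] from [ 0.5562 -0.0932  0.2012] F [1.4907 0.6406 0.2203] t 23.6833
```

Emit:
step_arm(
  plan=[
    [[-0.8,-2.6,0,0,0,0],[-0.8,-2.6,0,0,0,0],[-0.8,-2.6,0,0,0,0],[-0.8,-2.6,0,0,0,0],[-0.8,-2.6,0,0,0,0],[-0.8,-2.6,0,0,0,0]],
  ],
)

```text
time_s: 24.18
ee_pos: [0.5602, -0.1715, 0.2012]
eef_rot: [3.141, -0.0, 2.888]
force: [-0.6, 0.3, -0.4]
grip_width: 0.0941
grip_force: 0.0
```

```bash
python3 - <<'E'
from h import *
from scipy.optimize import least_squares
o,im=avgobs(5); cv2.imwrite("pics/w8.png",im[:,:,::-1])
for r in ctrl.place_of("cap","wrist")[:2]: print(r["confidence"],r["at"],atz("wrist",r["at"],0,o))
a=np.linspace(0,2*np.pi,72)
for r in ctrl.masks_of("cap","wrist")[:1]:
    print(r["confidence"],r["at"],r["pixels"].sum())
    y,x=np.nonzero(r["pixels"]); b=np.array([np.percentile(x,.5),np.percentile(x,99.5),y.min(),y.max()])
    def f(c):
        P=np.array([proj("wrist",[c[0]+.021*np.cos(t),c[1]+.021*np.sin(t),z],o) for t in a for z in(0,.03)])
        return np.array([P[:,0].min(),P[:,0].max(),P[:,1].min(),P[:,1].max()])-b
    s=least_squares(f,[.557,-.181],diff_step=1e-3); print(b,s.x,s.fun)
    go([s.x[0]-.0005,s.x[1]-.0018,.005])
E
```

```text
0.88 [271.0, 193.6] [ 0.5583 -0.1821  0.    ]
0.83 [272.4, 200.1] 1320
[251.595 289.    179.    221.   ] [ 0.5619 -0.1829] [-1.2001  1.1987 -0.5359  0.5621]
go [-0.141 -0.391  6.545] [-0.  0. -0.] from [ 0.5602 -0.1723  0.2014] F [ 0.1125 -0.0107 -0.2536] t 24.5333
```

```bash
python3 - <<'E'
import cv2,numpy as np
g=cv2.cvtColor(cv2.imread("pics/w8.png"),cv2.COLOR_BGR2GRAY)[160:240,230:310]
print(g[::2,42]); print(g[42,::2])
for t in(40,55,70):
    n,l,s,c=cv2.connectedComponentsWithStats((g<t).astype(np.uint8)); i=l[42,42]; print(t,s[i]+[230,160,0,0,0],c[i]+[230,160])
E
```

```text
[ 59  60  59  60  60  99 115 111  59  45   1   8   9  17  16  17  22  24
  24  23  22  22  22  22  22  21  22  21  21  21  28 122 126 127 127 127
 127 127 127 127]
[127 127 127 129 129 128 128 127 127 119  98  19  23  22  22  23  21  23
  22  21  21  22  22  23  22  20  23  22  21  16  73 123 127 126 127 127
 127 127 127 127]
40 [ 251  179   39   42 1285] [270.11984436 199.68093385]
55 [ 250  178   41   43 1329] [270.23401053 199.53950339]
70 [ 250  175   41   47 1412] [270.38597734 198.72521246]
```

Emit:
step_arm(
  plan=[
    [[-0.14,-0.39,1.0,0,0,0],[-0.14,-0.39,2.3,0,0,0],[-0.14,-0.39,3.6,0,0,0],[-0.14,-0.39,4.9,0,0,0],[-0.14,-0.39,5.9,0,0,0],[-0.14,-0.39,6.5,0,0,0],[-0.14,-0.39,6.5,0,0,0],[-0.14,-0.39,6.5,0,0,0]],
  ],
)

```text
time_s: 25.2
ee_pos: [0.5612, -0.185, 0.0063]
eef_rot: [3.141, -0.001, 2.887]
force: [-0.1, -0.0, 0.2]
grip_width: 0.0945
grip_force: 0.0
```

Emit:
step_arm(
  plan=[
    [[0,0,0,0,0,0],[0,0,0,0,0,0],[0,0,0,0,0,0],[0,0,0,0,0,0],[0,0,0,0,0,0],[0,0,0,0,0,0],[0,0,0,0,0,0],[0,0,0,0,0,0]],
  ],
  grip=0.2,
  squeeze=40,
)

```text
time_s: 25.87
ee_pos: [0.5613, -0.1851, 0.0063]
eef_rot: [3.142, 0.0, 2.887]
force: [0.2, -0.3, -0.7]
grip_width: 0.0441
grip_force: 0.0
```

```bash
python3 - <<'E'
from h import *
for i in range(3): ctrl.camera("top")
o=ctrl.get_obs(); im=ctrl.camera("wrist"); print(o["ee_pos"],o["grip_width"],o["force"])
cv2.imwrite("pics/w9.png",im[:,:,::-1])
for r in ctrl.place_of("cap","wrist")[:1]: print(r["confidence"],r["at"],atz("wrist",r["at"],0,o))
for r in ctrl.masks_of("cap","wrist")[:1]:
    y,x=np.nonzero(r["pixels"]); print(r["confidence"],x.min(),x.max(),y.min(),y.max())
p=o["ee_pos"]; tx=Ro.from_euler('xyz',o["eef_rot"]).apply([1,0,0])
for d in(-.021,.021):
  for z in(0,.03): print(d,z,proj("wrist",np.array([p[0],p[1],z])+d*tx,o))
E
```

```text
[ 0.5612 -0.1851  0.0063] 0.04084479026644721 [-0.8875 -0.0144  0.8591]
0.95 [283.5, 257.6] [ 0.5628 -0.1831  0.    ]
0.72 241 322 222 313
-0.021 0 [279.6569 288.8474]
-0.021 0.03 [279.4642 315.5931]
0.021 0 [279.5308 221.1587]
0.021 0.03 [279.2983 237.9045]
```

View pics/w9.png

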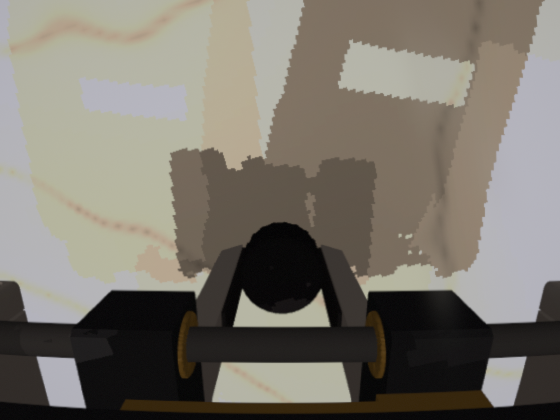

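The cap is held centred between the pads, at rows 222–313 and column 282. Carrying it to the stud.

Emit:
step_arm(
  plan=[
    [[0,0,-1.2,0,0,0],[0,0,-2.4,0,0,0],[0,0,-3.6,0,0,0],[0.3,1.2,-4.2,0,0,0],[0.6,2.5,-4.2,0,0,0],[0.9,3.8,-4.2,0,0,0],[1.2,5.1,-4.2,0,0,0],[1.5,6.4,-4.2,0,0,0]],
  ],
)

```text
time_s: 26.83
ee_pos: [0.5658, 0.0138, 0.1324]
eef_rot: [3.142, 0.0, 2.886]
force: [1.5, -0.8, -0.7]
grip_width: 0.0412
grip_force: 40.0
```

```bash
python3 - <<'E'
from h import *
go([.5584,.242,.13]); o=ctrl.get_obs();print(o["grip_width"],o["grip_force"])
E
```

```text
go [2.157 7.297 0.079] [0. 0. 0.] from [0.5658 0.0138 0.1324] F [ 1.5077 -0.7856 -0.6851] t 26.8333
0.04117039963870696 39.999042476993054
```

Emit:
step_arm(
  plan=[
    [[0.3,1.2,0,0,0,0],[0.7,2.4,0,0,0,0],[1.1,3.6,0,0,0,0],[1.4,4.8,0,0,0,0],[1.7,5.8,0,0,0,0],[2.0,6.6,0,0,0,0],[2.1,7.0,0,0,0,0],[2.1,7.0,0,0,0,0]],
  ],
)

```text
time_s: 27.5
ee_pos: [0.5577, 0.2332, 0.132]
eef_rot: [-3.142, -0.0, 2.889]
force: [-0.6, 0.8, -0.3]
grip_width: 0.041
grip_force: 40.0
```

```bash
python3 - <<'E'
from h import *
for i in range(10): ctrl.camera("top")
go([.5584,.242,.105])
E
```

```text
go [0.09  0.368 0.911] [0. 0. 0.] from [0.5582 0.2307 0.1323] F [ 0.5475  0.674  -1.2286] t 28.0
```

Emit:
step_arm(
  plan=[
    [[0.05,0.2,0,0,0,0],[0.09,0.36,0,0,0,0],[0.09,0.37,0.3,0,0,0],[0.09,0.37,0.6,0,0,0],[0.09,0.37,0.85,0,0,0],[0.09,0.37,0.85,0,0,0],[0.09,0.37,0.85,0,0,0],[0.09,0.37,0.85,0,0,0]],
  ],
)

```text
time_s: 28.67
ee_pos: [0.5584, 0.2425, 0.1068]
eef_rot: [3.142, 0.0, 2.887]
force: [-0.0, 0.1, 0.6]
grip_width: 0.0411
grip_force: 40.0
```

```bash
python3 - <<'E'
from h import *
for i in range(6): ctrl.camera("top")
go([.5584,.242,.091])
E
```

```text
go [-0.006 -0.019  0.535] [0. 0. 0.] from [0.5584 0.2426 0.107 ] F [-1.2044  0.0633  0.3619] t 28.9667
```

Emit:
step_arm(
  plan=[
    [[0,-0.02,0.1,0,0,0],[0,-0.02,0.2,0,0,0],[0,-0.02,0.3,0,0,0],[0,-0.02,0.4,0,0,0],[0,-0.02,0.5,0,0,0],[0,-0.02,0.5,0,0,0],[0,-0.02,0.5,0,0,0]],
  ],
)

```text
time_s: 29.55
ee_pos: [0.5581, 0.242, 0.0916]
eef_rot: [-3.141, -0.0, 2.887]
force: [-0.6, -0.4, -0.6]
grip_width: 0.0409
grip_force: 40.0
```

Emit:
step_arm(
  plan=[
    [[0,0,0.03,0,0,0],[0,0,0.06,0,0,0],[0,0,0.09,0,0,0],[0,0,0.12,0,0,0],[0,0,0.15,0,0,0],[0,0,0.18,0,0,0],[0,0,0.2,0,0,0],[0,0,0.2,0,0,0]],
  ],
  squeeze=60,
)

```text
time_s: 30.22
ee_pos: [0.5589, 0.2423, 0.0873]
eef_rot: [3.14, 0.002, 2.887]
force: [-0.2, -0.9, 11.5]
grip_width: 0.0408
grip_force: 60.0
```

Emit:
step_arm(
  plan=[
    [[0,0,0.03,0,0,0],[0,0,0.06,0,0,0],[0,0,0.09,0,0,0],[0,0,0.12,0,0,0],[0,0,0.15,0,0,0],[0,0,0.18,0,0,0],[0,0,0.18,0,0,0],[0,0,0.18,0,0,0]],
  ],
)

```text
time_s: 30.88
ee_pos: [0.5577, 0.2418, 0.0796]
eef_rot: [-3.141, -0.001, 2.887]
force: [2.3, 1.3, -6.1]
grip_width: 0.0407
grip_force: 60.0
```

It clicked: the force peaked and then turned to a pull. Pressing home.

Emit:
step_arm(
  plan=[
    [[0,0,0.02,0,0,0],[0,0,0.04,0,0,0],[0,0,0.06,0,0,0],[0,0,0.07,0,0,0],[0,0,0.07,0,0,0],[0,0,0.07,0,0,0]],
  ],
)

```text
time_s: 31.38
ee_pos: [0.5581, 0.242, 0.0784]
eef_rot: [3.142, 0.0, 2.887]
force: [0.5, 0.5, -1.6]
grip_width: 0.0409
grip_force: 60.0
```

```bash
python3 - <<'E'
from h import *
for i in range(6):
    o=ctrl.get_obs(); print(o["ee_pos"],o["force"],o["eef_rot"]); ctrl.camera("top")
E
```

```text
[0.5581 0.242  0.0784] [ 0.5116  0.5195 -1.5896] [3.1415 0.0001 2.8868]
[0.5581 0.242  0.0784] [ 0.5413 -0.0889 -1.1501] [3.1415 0.     2.8868]
[0.5581 0.242  0.0784] [ 0.648   0.1219 -0.8844] [3.1416 0.0001 2.8868]
[0.5581 0.242  0.0784] [-0.266   0.8496 -1.4418] [3.1415 0.0001 2.8868]
[0.5581 0.242  0.0783] [-0.8259  0.6913 -0.4609] [3.1416 0.0001 2.8868]
[0.5581 0.242  0.0783] [ 0.2772  0.2848 -0.7089] [-3.1416  0.      2.8868]
```

Emit:
step_arm(
  plan=[
    [[0,0,0.02,0,0,0],[0,0,0.04,0,0,0],[0,0,0.05,0,0,0],[0,0,0.05,0,0,0],[0,0,0.05,0,0,0],[0,0,0.05,0,0,0]],
  ],
)

```text
time_s: 32.18
ee_pos: [0.5582, 0.242, 0.0782]
eef_rot: [3.141, 0.001, 2.887]
force: [-6.2, -2.8, 13.2]
grip_width: 0.0409
grip_force: 60.0
```

Emit:
step_arm(
  plan=[
    [[0,0,0.01,0,0,0],[0,0,0.02,0,0,0],[0,0,0.02,0,0,0],[0,0,0.02,0,0,0]],
  ],
)

```text
time_s: 32.52
ee_pos: [0.5582, 0.242, 0.0782]
eef_rot: [3.141, 0.001, 2.887]
force: [-8.9, -4.1, 19.1]
grip_width: 0.0408
grip_force: 60.0
```

```bash
python3 - <<'E'
from h import *
for i in range(8):
    o=ctrl.get_obs(); print(o["ee_pos"],o["force"],o["grip_width"]); ctrl.camera("side")
cv2.imwrite("pics/end.png",ctrl.camera("side")[:,:,::-1])
for q in("wheel","washer","cap","head"):
  for r in ctrl.masks_of(q,"side")[:1]: print(q,r["confidence"],r["at"])
E
```

```text
[0.5582 0.242  0.0782] [-8.8727 -4.1314 19.1346] 0.04081088766630677
[0.5583 0.242  0.0782] [-8.93   -4.08   18.9431] 0.04083022378031855
[0.5582 0.242  0.0782] [-8.7633 -4.1009 18.0282] 0.04063464810351554
[0.5583 0.242  0.0782] [-8.7156 -5.006  19.068 ] 0.04103563862697237
[0.5582 0.242  0.0782] [-9.4739 -4.0825 18.5969] 0.04092001932341742
[0.5582 0.242  0.0782] [-10.0261  -3.3252  19.6132] 0.04086980761425313
[0.5582 0.242  0.0782] [-9.219  -4.5477 19.9307] 0.04089585866021532
[0.5582 0.242  0.0782] [-9.1969 -4.5191 19.3782] 0.040676170662390355
wheel 0.8 [257.9, 341.0]
washer 0.59 [262.8, 334.7]
cap 0.84 [265.1, 313.6]
head 0.87 [247.4, 351.1]
```

The press holds steady at about 19 N and z has stopped moving, at the home height.

```bash
python3 -c "
from station import ctrl
print(ctrl.hand_in())"
```

```text
the job is handed in; nothing more can be done
None
```

The deburring head is back together and handed in: wheel and clamp disc centred to about 1 mm, cap clicked over the balls and home on the disc, gripper still pressing at about 19 N, and the padlock, oil bottle and screwdriver left alone.

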